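Snap the feed pipe into its spring clips and push it home on the pump

TASK

Set up the filter pump for its test: take the thinner pipe, the one with the collar, from the wooden rack and press it straight down until it snaps fully into both spring clips of the test stand. Then slide it along in the clips until the spigot is in the pump's spout and the collar presses on the spout's black seal ring, feeling gently for the stop because the spout is never set to the same length, and let go; leave the thick pipe and everything else where it lies.

Things in the scene. Friction and masses are not known exactly. Their poses are not given: they have to be found in the camera images.
- pipe: light grey rigid plastic pipe to be fitted, about 90 g. Origin on its axis, mid-tube; y runs along it to the spigot. Tube 25 mm diameter, y -100 to 100 mm; collar 34 mm diameter, y 100 to 106; spigot 22 mm diameter, y 106 to 124, tip tapered. Starts level in either notch pair of the rack, spigot towards the rack's +y, axis 45 mm above the table. Grip it across the tube.
- collar_face (a point): point on the pipe's axis in the plane of the collar's spigot-side face, 106 mm from the pipe's origin along its y; axes as the pipe's
- stand: fixed test stand: plywood board 120 x 440 x 12 mm with two upright clips at y = -58 and +58 mm, nothing above the board between them. Origin on the table midway between the clips; y along the clipped pipe towards the pump, x across, z up. Each clip: a post 26 x 16 mm with a rigid V saddle and two steel spring fingers, 14 mm long in y. Over 35 N of push breaks it.
- clip_a (a point): middle of the clip at the stand's y = -58 mm, 82 mm above the table, midway between the round humps of its spring fingers (20 mm apart at rest; above them the fingers flare to about 41 mm wide at 94 mm height). A pipe touches the humps with its axis at about 91 mm height, passes them at 82 mm and rests in the saddle at 75 mm.
- clip_b (a point): the same for the clip at y = +58 mm. Pushing the pipe into both clips together takes about 12 to 25 N; pressed off the middle between the clips, one snaps first and the pipe tilts, until the other follows. Then the resistance drops, and it rises steadily once both saddles are reached.
- seat (a point): point on the axis of a fully seated pipe, midway between the clips, 75 mm above the table; axes as the stand's. A seated pipe slides along y in the clips with some 4 to 12 N of friction, steady on the way.
- pump: fixed light grey waisted filter pump, 124 mm wide at the foot, 200 mm tall, dark clamp ring under its lid, on the +y end of the stand's board. Origin under its middle, 12 mm above the table, 204 to 210 mm from the stand's origin; axes parallel to the stand's. Its spout, 40 mm outside diameter, points along -y at the clips, in line with a seated pipe.
- spout_root (a point): point on the spout's axis 75 mm before the pump's axis, 75 mm above the table; axes as the stand's. The adjustable spout's rim lies 0 to 22 mm nearer the clips than this point: it is not measured and must be felt. Bore 26 mm. A black seal ring stands 5 mm proud of the rim; the collar meets it (1 N), presses it in 2 mm (2 N), then stops hard. Over 18 N cracks the spout.
- rack: fixed wooden pipe rack, base 200 x 160 x 8 mm; origin at the middle of its underside on the table. Two end bars (14 mm thick, 46 mm tall at the notch edges, centred at y = -62 and +62 mm) have V notches at x = -45 and +45 mm; the pipes lie along its y.
- thick_pipe: the other pipe on the rack, to be left alone: light grey, 32 mm diameter, 170 mm long, no collar; origin at its middle, axis along its y
- nut: dark plastic ring nut 52 mm diameter, 20 mm tall, lying on the stand's board; origin under its centre; bystander
- screwdriver: black-handled screwdriver lying on the robot's side of the stand; bystander
- lid: light grey round pump lid 112 mm diameter, 42 mm tall with its knob, beyond the stand; origin under its centre; bystander
- jar: small clear jar, 60 mm diameter and tall, beyond the rack; origin under its centre; bystander
- cartridge: white pleated filter cartridge with dark ends, 90 mm diameter, 60 mm tall, standing beyond the stand; origin under its centre; bystander
- wrench: steel wrench lying to the right of the rack; bystander
Things that resemble listed ones, but are neither listed nor needed, are in the scene too. Leave any pink or turquoise look-alike of the pipe alone.

How it is judged:
By the outcome, as a careful person would: the job done as asked, in the order asked, and still so for the second after the job is handed in, with the robot touching nothing.
It also fails if it takes over 72 s, if anything falls off the work surface, if the arm or the gripper's body presses on something with over 40 N, if the wrist force passes 120 N, or if a joint passes its speed limit or range.

ROBOT

A 6-joint arm with a two-finger parallel gripper is mounted at the origin on the work surface. World frame = base frame: x ahead of the robot, y to its left, z up, the work surface at z = 0. Lengths are in m, angles in rad, forces in N, time in s.
With the tool pointing down it reaches from about 0.35 to 0.975 m from the base axis. Payload 4.9 kg.
Tool frame: the origin (TCP) lies at the very end of the fingers, on their centre line; the grasp point (between the pads) lies 19 mm behind it; y points along the fingers, z is the direction in which the jaws open and shut, and the axes are right-handed (so a half turn about y gives the same grasp; the last joint's range is limited). The gripper opens to 85 mm and grips with 20 to 120 N. Pads are 22 mm wide; open, the fingers measure 114 mm over their backs; the gripper's body (76 mm by 85 mm) begins 54 mm behind the grasp point. The pads swing forward as they close: fully open they stand 13 mm farther back than shut.
Start: joints at [1.06, 0.053, 1.613, -0, 1.476, -0.119], TCP at [0.239, 0.578, 0.231] pointing down, gripper open.
Joint ranges: [-3.01, 3.01], [-1.01, 2.22], [0.06, 2.58], [-1.02, 4.17], [0.09, 2.62], [-3.14, 3.14]. Speed limits (rad/s): [2.57, 2.57, 3.14, 3.14, 3.14, 3.14].

INTERFACE

Orientations are given as a rotation vector (axis times angle).
In Python, from station import monitor, viewer, ticket gives the robot as it stands.
- The arm moves only by the tool servo_tool, never from a script. Its argument "commands" is one flat list of numbers, 7 for each row, row after row: the turn, a rotation vector about the tool's x, y, z in rad, then the shift along the tool's x, y, z in cm, then the opening, from 0 (shut) to 1 (fully open). In form: [rx, ry, rz, dx, dy, dz, claw, rx, ry, rz, dx, dy, dz, claw, ...]. A call has 1 to 20 rows; each row shifts and turns the pose as measured when the row begins, along the tool's axes as they then stand; what a row does not reach is not made up. A row lasts 1/10 s, in which the tool goes at most 50 mm and 8.59 degrees, less where a joint would pass 70% of its speed; a pose out of reach is approached as far as the arm can. A call is refused whole if a number of a shift passes 5 or a number of a turn 0.15, either way. A call with a gripper value outside its range is refused whole. The fingers move at their own pace and stop on an object; "grip_force" is the grip in N (left out, the last holds). Time passes only in rows, so rows that do not move let the fingers close. It gives the time, the measured TCP pose, the force and the opening at its end, in the units of the state.
- monitor.get_obs(): the state, without advancing time (a new reading comes with each control period).
- viewer.get_image(name): name is "scene" or "top"; returns a dict with "frame" (420x560x3 uint8, red, green, blue), "depth" (420x560 float32, m along the optical axis (not along the pixel's ray), 0 where there is no reading), "camera_matrix" (3x3 intrinsics, pixels), "cam_to_world" (4x4, takes a point from camera to world coordinates). Camera axes: x right, y down, z forward; pixel columns grow to the right and rows downward; lengths in m; the calibration is good to about 2 mm. A picture is of the moment at which its call begins.
- ticket.finish_job(): hands the job in, once; it reports no verdict.
The state is a dict: "t": time; "q": joint angles; "dq": joint speeds; "effort": joint torques, N m; "tool_pos": TCP position; "tool_rot": TCP orientation; "contact_force": force on the tool from outside, world axes, zero at the start; "wrist_torque": the same for the moment, N m; "opening": finger opening in m.
Only numpy, scipy, OpenCV 4.12 (cv2) and the standard library are available. Lean on these libraries where they do the work, as an engineer would, in place of code of your own. Each camera call takes 0.05 s, during which the arm holds its last target.

## Working session

There is one attempt and no reset: what is moved stays moved. The work goes in short steps, Python scripts to look and compute and a tool call to move; the robot and the scene stay as the last step left them, time stands still between calls to the robot, and variables do not carry over. Pictures are saved under pics/ and viewed, and the job is handed in when it is done.

Besides the shell and the picture viewer there is one more tool, called after "Call:" as name(argument=value, ...), one argument or row to a line, values as JSON. servo_tool: Moves the arm, as the interface text tells. Its arguments: {"type":"object","properties":{"commands":{"type":"array","items":{"type":"number"}},"grip_force":{"type":"number"}},"required":["commands"]}

```bash
mkdir -p pics; ls; python3 - <<'E'
from station import monitor, viewer
import cv2,numpy as np
o=monitor.get_obs();print({k:np.round(v,3) for k,v in o.items()})
for n in("scene","top"):
    d=viewer.get_image(n);np.savez(f"pics/{n}0.npz",**d)
    cv2.imwrite(f"pics/{n}0.png",cv2.cvtColor(d["frame"],cv2.COLOR_RGB2BGR)); print(d["camera_matrix"],np.round(d["cam_to_world"],3))
E
```

```text
pics
{'t': np.float64(0.0), 'q': array([ 1.06 ,  0.053,  1.614,  0.   ,  1.476, -0.119]), 'dq': array([-0.   , -0.002,  0.001,  0.001, -0.001, -0.001]), 'effort': array([-2.0000e-03, -3.9366e+01, -3.7018e+01, -0.0000e+00,  7.0000e-03,
       -0.0000e+00]), 'tool_pos': array([0.238, 0.577, 0.23 ]), 'tool_rot': array([-1.551,  0.308, -0.307]), 'contact_force': array([ 0.176, -0.425, -0.331]), 'wrist_torque': array([-0.047,  0.029, -0.048]), 'opening': np.float64(0.085)}
[[407.9480086    0.         274.03922615]
 [  0.         407.9480086  203.88479097]
 [  0.           0.           1.        ]] [[ 0.311  0.659 -0.685  1.095]
 [ 0.95  -0.221  0.219 -0.273]
 [-0.007 -0.719 -0.695  0.72 ]
 [ 0.     0.     0.     1.   ]]
[[469.06167639   0.         278.71449141]
 [  0.         469.06167639 213.58266234]
 [  0.           0.           1.        ]] [[-0.028 -0.996  0.087  0.381]
 [-1.     0.026 -0.017 -0.075]
 [ 0.015 -0.088 -0.996  1.223]
 [ 0.     0.     0.     1.   ]]
```

View pics/scene0.png

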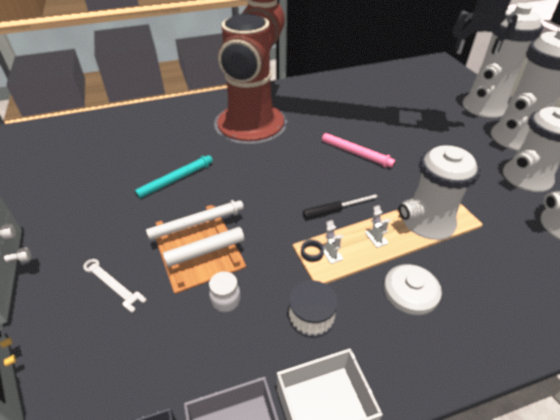

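View pics/top0.png

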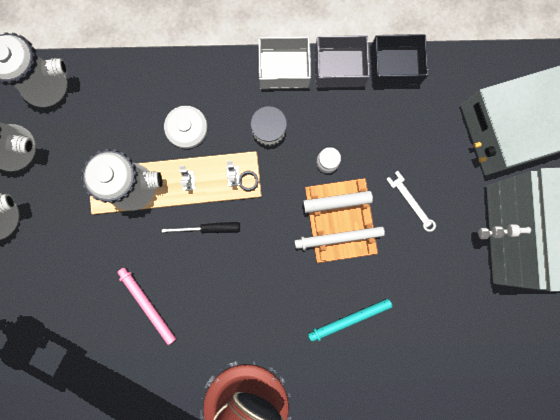

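The scene view shows the collared pipe on the rack's robot-side notches, (150,235)–(240,208), with the spigot towards the stand. The top view has it at (300,243)–(384,232), clips at (187,180) and (232,175), and the pump at (110,176). I'll measure next.

```bash
cat > h.py <<'E'
import numpy as np,cv2
def load(n):
    d=dict(np.load(f"pics/{n}.npz")); return d
def cloud(d):
    K=d["camera_matrix"];T=d["cam_to_world"];z=d["depth"].astype(float)
    v,u=np.mgrid[:z.shape[0],:z.shape[1]]
    P=np.stack([(u-K[0,2])/K[0,0]*z,(v-K[1,2])/K[1,1]*z,z],-1)
    W=P@T[:3,:3].T+T[:3,3]; W[z==0]=np.nan; return W
def ray(d,u,v,h):
    K=d["camera_matrix"];T=d["cam_to_world"]
    r=T[:3,:3]@np.array([(u-K[0,2])/K[0,0],(v-K[1,2])/K[1,1],1]);o=T[:3,3]
    return o+r*(h-o[2])/r[2]
def proj(d,P):
    K=d["camera_matrix"];T=d["cam_to_world"]
    c=T[:3,:3].T@(np.array(P)-T[:3,3]);c=K@c;return c[:2]/c[2]
E
python3 - <<'E'
from h import *
for n,rois in (("top0",{"rack":(300,175,390,265),"stand":(80,140,270,220)}),("scene0",{"rack":(140,190,250,290),"stand":(290,180,490,280)})):
    d=load(n);W=cloud(d);f=d["frame"];hsv=cv2.cvtColor(f,cv2.COLOR_RGB2HSV)
    print(n,"table z",np.nanmedian(W[300:330,200:240,2]))
    for k,(a,b,c,e) in rois.items():
        m=np.zeros(f.shape[:2],bool);m[b:e,a:c]=True
        w=m&(hsv[...,1]>70)&(hsv[...,2]>90)
        ws=W[w];ws=ws[~np.isnan(ws[:,2])]
        print(k,"wood n",w.sum(),"z pct",np.percentile(ws[:,2],[5,25,50,75,95]).round(3))
        # base rect: corners of mask in pixels
        r=cv2.minAreaRect(np.argwhere(w)[:,::-1].astype(np.float32));print(r)
    w=np.zeros(f.shape[:2],bool)
    a,b,c,e={"top0":(285,215,395,255),"scene0":(140,195,250,245)}[n]
    w[b:e,a:c]=True
    w&=(hsv[...,1]<50)&(hsv[...,2]>110)
    nn,l,s,c=cv2.connectedComponentsWithStats(w.astype(np.uint8))
    for i in range(1,nn):
        if s[i,4]>100:
            p=W[l==i];p=p[~np.isnan(p[:,2])];print("pipe",s[i],np.nanmedian(p,0).round(4),np.percentile(p[:,2],[5,50,95]).round(4)); print(cv2.minAreaRect(np.argwhere(l==i)[:,::-1].astype(np.float32)))
    x0,y0,x1,y1={"top0":(80,140,400,270),"scene0":(140,140,490,290)}[n]
    im=cv2.cvtColor(f,cv2.COLOR_RGB2BGR)
    if n=="top0":
        cv2.imwrite("pics/zt1.png",cv2.resize(im[140:220,80:270],None,fx=4,fy=4,interpolation=cv2.INTER_CUBIC))
        cv2.imwrite("pics/zt2.png",cv2.resize(im[170:270,285:395],None,fx=6,fy=6,interpolation=cv2.INTER_CUBIC))
    else:
        cv2.imwrite("pics/zs1.png",cv2.resize(im[140:280,290:490],None,fx=4,fy=4,interpolation=cv2.INTER_CUBIC))
E
```

```text
top0 table z 0.0009747566170106303
rack wood n 3437 z pct [0.005 0.008 0.01  0.013 0.045]
((340.92376708984375, 220.0119171142578), (77.99119567871094, 62.64613342285156), 81.11934661865234)
stand wood n 875 z pct [0.    0.01  0.012 0.014 0.018]
((173.59725952148438, 182.33364868164062), (46.788509368896484, 171.61312866210938), 84.05313110351562)
pipe [294 226  91  24 881] [ 0.4205 -0.2434  0.0558] [0.0486 0.0558 0.0607]
((339.36663818359375, 237.89662170410156), (13.148246765136719, 91.04563903808594), 82.78573608398438)
scene0 table z 0.0009128028528494481
rack wood n 3277 z pct [0.004 0.008 0.009 0.011 0.027]
((192.50392150878906, 229.55975341796875), (109.00385284423828, 78.07601165771484), 70.9940185546875)
stand wood n 4740 z pct [0.005 0.011 0.013 0.014 0.015]
((387.8000183105469, 236.89999389648438), (48.382843017578125, 187.52304077148438), 71.56504821777344)
pipe [ 145  199   99   41 1149] [ 0.4244 -0.2488  0.0533] [0.0009 0.0533 0.0587]
((194.3357391357422, 218.08773803710938), (14.85190200805664, 101.89891815185547), 72.84757995605469)
pipe [188 226  57  19 543] [ 0.5115 -0.195   0.0636] [0.0434 0.0636 0.067 ]
((216.64999389648438, 240.95001220703125), (15.495159149169922, 56.288536071777344), 71.56504821777344)
```

```bash
ls pics
```

```text
scene0.npz
scene0.png
top0.npz
top0.png
zs1.png
zt1.png
zt2.png
```

View pics/zt1.png

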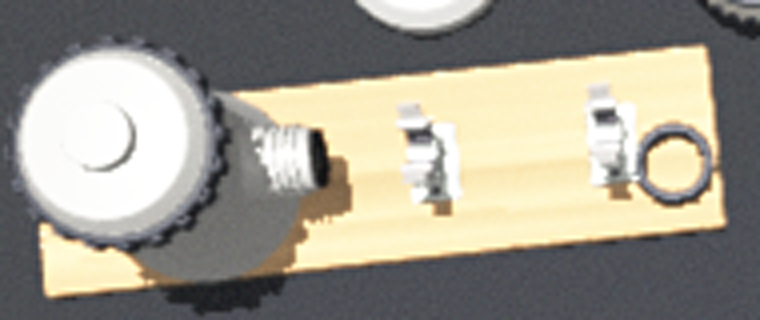

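View pics/zs1.png

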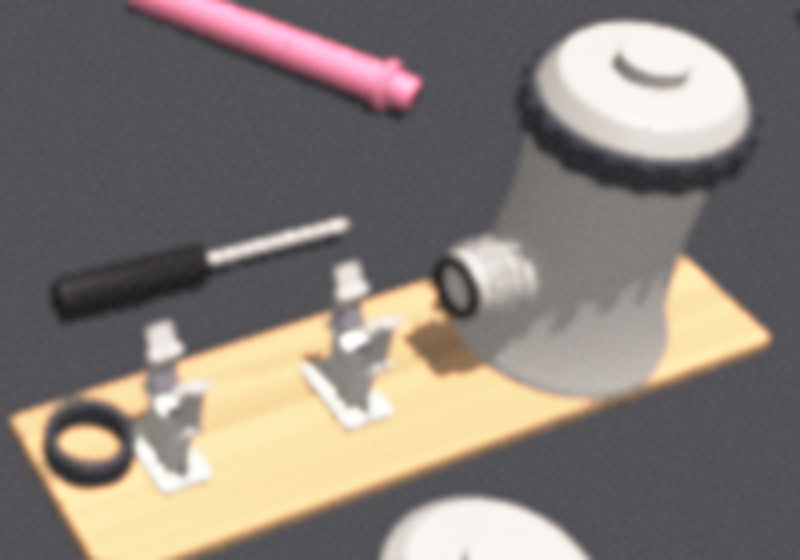

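View pics/zt2.png

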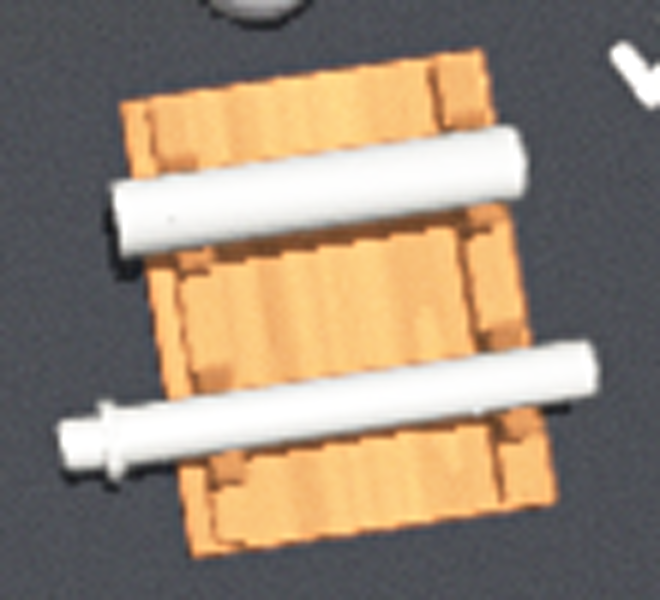

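```bash
python3 - <<'E'
from h import *
def board(n,roi,h):
    d=load(n);W=cloud(d);f=d["frame"];hsv=cv2.cvtColor(f,cv2.COLOR_RGB2HSV)
    a,b,c,e=roi;m=np.zeros(f.shape[:2],bool);m[b:e,a:c]=1
    w=m&(hsv[...,1]>45)&(hsv[...,2]>140)&(hsv[...,0]<30)
    q=np.argwhere(w)[:,::-1]
    P=np.array([ray(d,u,v,h) for u,v in q])
    return d,W,w,P
for n,roi in (("top0",(80,140,270,222)),("scene0",(285,180,490,280))):
    d,W,w,P=board(n,roi,0.012)
    r=cv2.minAreaRect((P[:,:2]*1000).astype(np.float32));print(n,w.sum(),r,cv2.boxPoints(r).round(1).tolist())
    cv2.imwrite(f"pics/m_{n}.png",w.astype(np.uint8)*255)
    # clips points
    a,b,c,e=roi
    sub=W[b-15:e,a:c].reshape(-1,3)
    k=(sub[:,2]>0.06)&(sub[:,2]<0.12)
    s=sub[k]; np.save(f"pics/hi_{n}.npy",s)
    lab,cent=None,None
    s=s[(s[:,1]<0.3)&(s[:,0]>0.3)]
    print("hi pts",len(s),np.c_[s].round(3)[::max(1,len(s)//80)].tolist())
for n,roi in (("top0",(300,175,390,265)),("scene0",(140,190,250,290))):
    d,W,w,P=board(n,roi,0.008)
    r=cv2.minAreaRect((P[:,:2]*1000).astype(np.float32));print("rack",n,r)
E
```

```text
top0 4222 ((576.5054321289062, 173.55587768554688), (121.80213928222656, 442.2167663574219), 4.509735584259033) [[498.3999938964844, 389.20001220703125], [533.2000122070312, -51.70000076293945], [654.5999755859375, -42.099998474121094], [619.7999877929688, 398.79998779296875]]
hi pts 1043 [[0.709, -0.031, 0.062], [0.708, -0.074, 0.063], [0.706, -0.069, 0.062], [0.703, -0.064, 0.063], [0.701, -0.066, 0.06], [0.698, -0.071, 0.061], [0.696, -0.071, 0.061], [0.692, -0.068, 0.063], [0.688, -0.076, 0.068], [0.686, -0.04, 0.06], [0.683, -0.045, 0.062], [0.68, -0.066, 0.061], [0.677, -0.068, 0.062], [0.673, -0.07, 0.06], [0.611, 0.018, 0.097], [0.605, 0.029, 0.089], [0.603, 0.022, 0.086], [0.601, 0.024, 0.088], [0.599, 0.029, 0.084], [0.598, 0.138, 0.092], [0.602, 0.248, 0.07], [0.596, 0.016, 0.069], [0.594, 0.13, 0.082], [0.595, 0.228, 0.081], [0.591, 0.134, 0.089], [0.591, 0.224, 0.089], [0.589, 0.144, 0.087], [0.588, 0.235, 0.093], [0.587, 0.201, 0.094], [0.585, 0.241, 0.097], [0.584, 0.21, 0.097], [0.588, 0.136, 0.062], [0.583, 0.226, 0.089], [0.586, 0.2, 0.067], [0.578, 0.017, 0.087], [
[... 2743 characters left out ...]
4, 0.255, 0.065], [0.563, 0.129, 0.062], [0.59, 0.208, 0.063], [0.617, 0.277, 0.067], [0.595, 0.136, 0.088], [0.618, 0.283, 0.062], [0.603, 0.132, 0.095], [0.568, 0.027, 0.092], [0.597, 0.131, 0.083], [0.57, 0.015, 0.089], [0.571, 0.021, 0.085], [0.577, 0.025, 0.087], [0.597, 0.132, 0.067], [0.57, 0.021, 0.071], [0.573, 0.013, 0.068], [0.579, 0.018, 0.066], [0.601, 0.017, 0.086], [0.603, 0.014, 0.084], [0.606, 0.025, 0.077], [0.607, 0.025, 0.071], [0.607, 0.017, 0.061]]
rack top0 ((467.0054016113281, -257.2720031738281), (201.53646850585938, 161.513427734375), 6.863548278808594)
rack scene0 ((460.94049072265625, -257.98895263671875), (219.4170379638672, 162.4041748046875), 6.808011531829834)
```

```bash
python3 - <<'E'
from h import *
from scipy.optimize import least_squares
# pipe
for n,roi in (("top0",(285,215,395,262)),("scene0",(140,192,250,245))):
    d=load(n);W=cloud(d);f=d["frame"];hsv=cv2.cvtColor(f,cv2.COLOR_RGB2HSV)
    a,b,c,e=roi;m=np.zeros(f.shape[:2],bool);m[b:e,a:c]=1
    w=m&(hsv[...,1]<60)&(hsv[...,2]>115)
    nn,l,s,_=cv2.connectedComponentsWithStats(w.astype(np.uint8))
    w=l==1+np.argmax(s[1:,4])
    p=W[w];
    if n=="scene0": p=p[(p[:,0]<0.455)|(np.isnan(p[:,0]))]
    p=p[(p[:,2]>0.035)]
    u0=np.array([-np.sin(.12),np.cos(.12)])
    t=(p[:,:2]-[.42,-.245])@u0
    k=(t>-.09)&(t<.08)
    def res(v):
        x0,z0,th,sl=v;ax=np.array([-np.sin(th),np.cos(th),sl]);ax/=np.linalg.norm(ax)
        r=p[k]-[x0,-.245,z0];return np.linalg.norm(r-np.outer(r@ax,ax),axis=1)-.0125
    R=least_squares(res,[.42,.045,.12,0],loss='soft_l1',f_scale=.002);print(n,k.sum(),R.x.round(4),"rms",np.sqrt(np.mean(res(R.x)**2)))
    x0,z0,th,_=R.x
    # ends & collar along axis, via rays at z=.045
    q=np.argwhere(w)[:,::-1];P=np.array([ray(d,u,v,.045) for u,v in q])[:,:2]
    ax=np.array([-np.sin(th),np.cos(th)]);nr=np.array([ax[1],-ax[0]])
    t=(P-[x0,-.245])@ax;s=(P-[x0,-.245])@nr
    print("t range",t.min(),t.max())
    for lo in np.arange(-.13,.13,.005):
        kk=(t>=lo)&(t<lo+.005)
        if kk.sum(): print(round(lo,3),kk.sum(),round(s[kk].min()*1e3,1),round(s[kk].max()*1e3,1),end=" | ")
    print()
# clips in stand frame
th=np.radians(4.47);ax=np.array([-np.sin(th),np.cos(th)]);nr=np.array([ax[1],-ax[0]])
for n in("top0","scene0"):
    s=np.load(f"pics/hi_{n}.npy");s=s[(s[:,0]>.53)&(s[:,0]<.64)]
    t=(s[:,:2]-[.577,.1733])@ax;x=(s[:,:2]-[.577,.1733])@nr
    for a0,b0 in((-.175,-.13),(-.07,-.02)):
        k=(t>a0)&(t<b0)&(s[:,2]>.068)
        print(n,k.sum(),"t pct",np.percentile(t[k],[2,10,50,90,98]).round(4),"x",np.percentile(x[k],[2,50,98]).round(4))
    k=(t>-.01)&(t<.06)&(abs(x)<.03);print("spout t",np.percentile(t[k],[0,1,2,5,10]).round(4),"x",np.percentile(x[k&(t<.05)],[2,50,98]).round(4))
E
```

```text
top0 644 [ 0.4205  0.0456  0.1208 -0.0015] rms 0.0017652384185956218
t range -0.11570903196708492 0.11388386414607803
-0.12 2 1.3 3.8 | -0.115 19 -11.1 12.0 | -0.11 20 -12.5 12.4 | -0.105 20 -12.1 11.0 | -0.1 20 -11.4 11.7 | -0.095 20 -10.6 12.5 | -0.09 19 -12.4 10.7 | -0.085 19 -11.6 11.5 | -0.08 19 -11.3 11.9 | -0.075 18 -10.5 10.5 | -0.07 20 -12.3 11.2 | -0.065 19 -11.5 11.6 | -0.06 18 -10.8 10.2 | -0.055 19 -12.1 11.0 | -0.05 19 -11.8 11.3 | -0.045 18 -11.0 9.6 | -0.04 19 -12.4 10.3 | -0.035 20 -12.0 11.1 | -0.03 19 -11.3 11.5 | -0.025 18 -10.5 10.1 | -0.02 20 -12.3 10.8 | -0.015 20 -11.5 11.6 | -0.01 18 -10.8 9.8 | -0.005 21 -12.5 10.6 | 0.0 20 -11.8 11.3 | 0.005 19 -11.0 11.7 | 0.01 19 -12.4 10.3 | 0.015 20 -12.0 11.1 | 0.02 19 -11.3 11.4 | 0.025 18 -10.5 10.1 | 0.03 19 -12.3 10.8 | 0.035 20 -11.9 11.5 | 0.04 19 -11.1 11.9 | 0.045 18 -10.4 10.5 | 0.05 20 -12.1 11.3 | 0.055 20 -11.4 11.7 | 0.06 18 -10.6 10.3 | 0.065 20 -12.4 11.0 | 0.07 20 -11.6 11.8 | 0.075 20 -10.9 12.5 | 0.08 18 -10.2 10.4 | 0.085 23 -14.0 14.0 | 0.09 28 -16.1 16.9 | 0.095 18 -10.4 10.1 | 0.1 18 -9.7 10.9 | 0
[... 973 characters left out ...]
0.07 25 -20.2 17.4 | 0.075 25 -20.4 17.3 | 0.08 24 -19.3 16.3 | 0.085 26 -20.5 21.4 | 0.09 29 -25.0 19.3 | 0.095 26 -27.2 15.1 | 0.1 22 -20.8 14.1 | 0.105 21 -17.7 15.1 | 0.11 18 -16.7 10.9 | 0.115 6 -13.6 1.4 | 
top0 94 t pct [-0.1603 -0.1584 -0.1526 -0.1455 -0.1433] x [-0.0245  0.0103  0.0228]
top0 96 t pct [-0.0443 -0.0429 -0.037  -0.0301 -0.028 ] x [-0.0238  0.0104  0.0237]
spout t [0.0208 0.021  0.0213 0.0224 0.0238] x [-0.021  -0.0028  0.0194]
scene0 157 t pct [-0.1608 -0.1592 -0.1535 -0.1463 -0.1444] x [-0.0238 -0.012   0.0229]
scene0 154 t pct [-0.0449 -0.0431 -0.0374 -0.0303 -0.0285] x [-0.0235 -0.0119  0.0217]
spout t [0.0195 0.0205 0.0208 0.0214 0.0223] x [-0.0158  0.0061  0.0206]
```

```bash
cat >> h.py <<'E'
from scipy.spatial.transform import Rotation as R
def tgt(yaw):
    ax=np.array([-np.sin(yaw),np.cos(yaw),0]);y=np.array([0,0,-1.]);c=[]
    for s in(1,-1):
        x=s*ax;c.append(R.from_matrix(np.c_[x,y,np.cross(x,y)]))
    return c
def go(p,yaw):
    from station import monitor
    o=monitor.get_obs();r=R.from_rotvec(o["tool_rot"])
    T=min(tgt(yaw),key=lambda t:(r.inv()*t).magnitude())
    print("t %.2f"%o["t"],"pos",o["tool_pos"].round(4),"F",o["contact_force"].round(2),"Tq",o["wrist_torque"].round(2),"open",round(float(o["opening"]),4),"q",o["q"].round(2))
    print("rotvec tool",(r.inv()*T).as_rotvec().round(4)," shift cm (cur axes)",(r.inv().apply(np.array(p)-o["tool_pos"])*100).round(2)," (target axes)",(T.inv().apply(np.array(p)-o["tool_pos"])*100).round(2))
    print("tool axes x",r.as_matrix()[:,0].round(3),"y",r.as_matrix()[:,1].round(3),"z",r.as_matrix()[:,2].round(3))
E
python3 -c "
from h import *
go([.4184,-.2331,.13],.121)"
```

```text
t 0.10 pos [0.2384 0.5772 0.2302] F [-0.41 -0.21 -0.5 ] Tq [-0.02  0.02  0.08] open 0.0855 q [ 1.06  0.05  1.61 -0.    1.48 -0.12]
rotvec tool [1.8000e-03 1.0581e+00 8.0000e-04]  shift cm (cur axes) [ 47.58  10.13 -68.  ]  (target axes) [82.61 10.02  8.09]
tool axes x [ 0.924 -0.382 -0.   ] y [-0.001 -0.002 -1.   ] z [ 0.382  0.924 -0.002]
```

Call:
servo_tool(
  commands=[0,0.132,0,0,0,0.5,1,0,0.132,0,0,0,0.5,1,0,0.132,0,0,0,0.5,1,0,0.132,0,0,0,0.5,1,0,0.132,0,0,0,0,1,0,0.132,0,0,0,0,1,0,0.132,0,0,0,0,1,0,0.132,0,0,0,0,1,0,0,0,4,0,0.5,1,0,0,0,4,0,0.5,1,0,0,0,4,0,0.5,1,0,0,0,4,0,0.5,1,0,0,0,4,0,0.5,1,0,0,0,4,0,0.5,1,0,0,0,4,0,0.5,1,0,0,0,4,0,0.5,1,0,0,0,4,0,0.5,1,0,0,0,4,0,0.5,1],
  grip_force=90,
)

```text
t: 1.9
tool_pos: [0.3286, 0.1846, 0.221]
tool_rot: [-1.272, 1.145, -1.151]
contact_force: [0.2, 0.2, -0.1]
opening: 0.0856
```

```bash
python3 -c "
from h import *
go([.4184,-.2331,.13],.121)"
```

```text
t 1.90 pos [0.3286 0.1846 0.221 ] F [ 0.23  0.17 -0.06] Tq [ 0.01  0.01 -0.03] open 0.0856 q [ 0.32 -0.58  2.15 -0.01  1.59  0.24]
rotvec tool [ 0.0138 -0.033   0.0171]  shift cm (cur axes) [42.23  9.76  5.41]  (target axes) [42.54  9.1   3.88]
tool axes x [ 0.088 -0.996  0.017] y [-0.012 -0.018 -1.   ] z [ 0.996  0.088 -0.013]
```

Call:
servo_tool(
  commands=[0,0,0,4,0,0.5,1,0,0,0,4,0,0.5,1,0,0,0,4,0,0.5,1,0,0,0,4,0,0.5,1,0,0,0,4,0,0.5,1,0,0,0,4,0,0.5,1,0,0,0,4,0,0.5,1,0,0,0,4,0.5,0.5,1,0,0,0,4,0.5,0,1,0,0,0,4,0.5,0,1,0,0,0,0,0.5,0,1,0.013,-0.03,0.017,0,0.5,0,1,0,0,0,0,0,0,1],
)

```text
t: 3.2
tool_pos: [0.3999, -0.2313, 0.1971]
tool_rot: [-1.257, 1.13, -1.125]
contact_force: [0.5, -0.4, -0.1]
opening: 0.0853
```

```bash
python3 -c "
from h import *
go([.4184,-.2331,.13],.121)"
```

```text
t 3.20 pos [ 0.3999 -0.2313  0.1971] F [ 0.49 -0.35 -0.09] Tq [ 0.02  0.01 -0.01] open 0.0853 q [-0.69 -0.33  2.02  0.    1.46 -0.8 ]
rotvec tool [ 0.0002 -0.0109 -0.0032]  shift cm (cur axes) [0.41 6.7  1.82]  (target axes) [0.4  6.71 1.81]
tool axes x [ 0.11  -0.994 -0.003] y [-0.001  0.003 -1.   ] z [ 0.994  0.11  -0.   ]
```

Call:
servo_tool(
  commands=[0,-0.011,-0.003,0.4,2,1.8,1,0,0,0,0,2.5,0,1,0,0,0,0,2.5,0,1,0,0,0,0,1,0,1,0,0,0,0,0,0,1],
)

```text
t: 3.7
tool_pos: [0.4198, -0.2304, 0.1161]
tool_rot: [-1.265, 1.117, -1.121]
contact_force: [0.6, -0.2, 0.2]
opening: 0.0851
```

```bash
python3 - <<'E'
from h import *
go([.4184,-.2331,.024],.121)
from station import viewer
d=viewer.get_image("scene");np.savez("pics/s2.npz",**d)
cv2.imwrite("pics/s2.png",cv2.resize(cv2.cvtColor(d["frame"][130:300,110:310],cv2.COLOR_RGB2BGR),None,fx=3.5,fy=3.5))
E
```

```text
t 3.70 pos [ 0.4198 -0.2304  0.1161] F [ 0.59 -0.17  0.24] Tq [ 0.   -0.03  0.03] open 0.0851 q [-0.66 -0.21  2.06 -0.    1.29 -0.78]
rotvec tool [-0.0013  0.0012  0.0021]  shift cm (cur axes) [ 0.23  9.22 -0.18]  (target axes) [ 0.25  9.21 -0.17]
tool axes x [ 0.122 -0.993  0.002] y [ 0.002 -0.002 -1.   ] z [0.993 0.122 0.001]
```

View pics/s2.png

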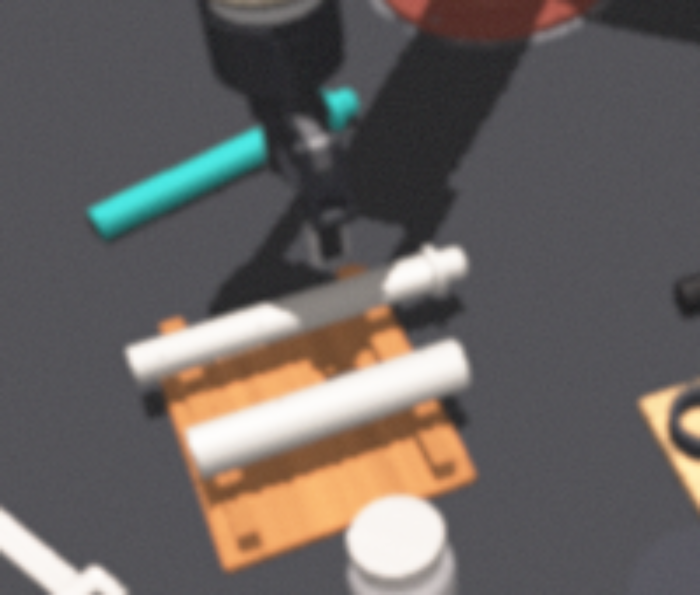

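The gripper is above the pipe, aligned near (325,250) in the crop, with the jaws across the tube. I'll descend.

Call:
servo_tool(
  commands=[0,0,0,0.2,2,-0.15,1,0,0,0,0,2,0,1,0,0,0,0,2,0,1,0,0,0,0,1.5,0,1,0,0,0,0,1,0,1,0,0,0,0,0,0,1],
)

```text
t: 4.35
tool_pos: [0.4259, -0.237, 0.0402]
tool_rot: [-1.264, 1.099, -1.137]
contact_force: [0.4, 0.5, 0.0]
opening: 0.0856
```

```bash
python3 - <<'E'
from h import *
go([.4184,-.2331,.024],.121)
E
```

```text
t 4.35 pos [ 0.4259 -0.237   0.0402] F [0.42 0.53 0.04] Tq [0.04 0.02 0.02] open 0.0856 q [-0.66 -0.09  2.09 -0.    1.12 -0.78]
rotvec tool [-0.015  0.002  0.016]  shift cm (cur axes) [-0.5   1.6  -0.72]  (target axes) [-0.48  1.62 -0.69]
tool axes x [ 0.123 -0.992  0.016] y [ 0.017 -0.014 -1.   ] z [0.992 0.123 0.015]
```

Call:
servo_tool(
  commands=[-0.015,0,0.016,-0.5,0.5,-0.7,1,0,0,0,0,0.5,0,1,0,0,0,0,0,0,1],
)

```text
t: 4.65
tool_pos: [0.4196, -0.2339, 0.0324]
tool_rot: [-1.265, 1.115, -1.121]
contact_force: [0.3, 0.5, -0.8]
opening: 0.0854
```

```bash
python3 - <<'E'
from h import *
go([.4184,-.2331,.024],.121)
E
```

```text
t 4.65 pos [ 0.4196 -0.2339  0.0324] F [ 0.33  0.46 -0.77] Tq [ 0.03  0.   -0.  ] open 0.0854 q [-0.66 -0.08  2.1  -0.    1.12 -0.79]
rotvec tool [-0.0022  0.0021  0.0023]  shift cm (cur axes) [-0.1   0.84 -0.11]  (target axes) [-0.09  0.84 -0.11]
tool axes x [ 0.123 -0.992  0.002] y [ 0.002 -0.002 -1.   ] z [0.992 0.123 0.002]
```

Down the last bit, then close.

Call:
servo_tool(
  commands=[0,0,0,-0.1,0.9,-0.1,1,0,0,0,0,0.2,0,1,0,0,0,0,0,0,0,0,0,0,0,0,0,0,0,0,0,0,0,0,0,0,0,0,0,0,0,0,0,0,0,0,0,0,0,0,0,0,0,0,0,0],
  grip_force=90,
)

```text
t: 5.45
tool_pos: [0.4183, -0.2336, 0.0219]
tool_rot: [-1.266, 1.116, -1.121]
contact_force: [0.8, 0.4, 0.5]
opening: 0.0228
```

```bash
python3 - <<'E'
from h import *
go([.4184,-.2331,.024],.121)
E
```

```text
t 5.45 pos [ 0.4183 -0.2336  0.0219] F [0.8  0.45 0.49] Tq [-0.02 -0.01 -0.02] open 0.0228 q [-0.66 -0.06  2.11 -0.    1.1  -0.79]
rotvec tool [-0.001   0.0023  0.0031]  shift cm (cur axes) [-0.05 -0.21  0.02]  (target axes) [-0.05 -0.21  0.02]
tool axes x [ 0.123 -0.992  0.003] y [ 0.001 -0.003 -1.   ] z [0.992 0.123 0.001]
```

Call:
servo_tool(
  commands=[0,0,0,0,-1,0,0,0,0,0,0,-2,0,0,0,0,0,0,-3,0,0,0,0,0,0,-3,0,0,0,0,0,0,-3,0,0,0,0,0,0,-3,0,0,0,0,0,0,-1,0,0,0,0,0,0,0,0,0],
)

```text
t: 6.25
tool_pos: [0.4184, -0.2321, 0.1901]
tool_rot: [-1.263, 1.113, -1.123]
contact_force: [0.0, -0.9, -0.6]
opening: 0.0228
```

```bash
python3 - <<'E'
from h import *
go([.5844,.0788,.16],.078)
from station import viewer
for n in("scene","top"):
    d=viewer.get_image(n);np.savez(f"pics/{n}3.npz",**d)
    cv2.imwrite(f"pics/{n}3.png",cv2.cvtColor(d["frame"],cv2.COLOR_RGB2BGR))
E
```

```text
t 6.25 pos [ 0.4184 -0.2321  0.1901] F [ 0.04 -0.94 -0.61] Tq [0.07 0.01 0.07] open 0.0228 q [-0.66 -0.29  1.99  0.    1.43 -0.79]
rotvec tool [-0.0054  0.0454  0.0031]  shift cm (cur axes) [-28.82   3.02  20.29]  (target axes) [-29.7    3.01  18.98]
tool axes x [ 0.123 -0.992  0.003] y [ 0.006 -0.002 -1.   ] z [0.992 0.123 0.005]
```

View pics/scene3.png

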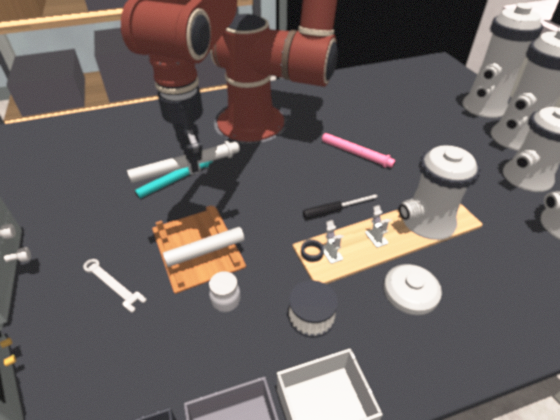

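Call:
servo_tool(
  commands=[0,0.045,0,-1,0,1,0,0,0,0,-2.5,0,2,0,0,0,0,-2.8,0,2,0,0,0,0,-2.8,0,2,0,0,0,0,-2.8,0,2,0,0,0,0,-2.8,0,2,0,0,0,0,-2.8,0,2,0,0,0,0,-2.8,0,2,0,0,0,0,-2.8,0,2,0,0,0,0,-2.8,0,1,0,0,0,0,-1.5,0,0.5,0,0,0,0,0,0,0,0,0,0,0,0,0,0,0],
)

```text
t: 7.65
tool_pos: [0.5719, 0.0699, 0.154]
tool_rot: [-1.267, 1.194, -1.125]
contact_force: [-0.5, 0.5, -0.0]
opening: 0.0227
```

```bash
python3 - <<'E'
from h import *
go([.5844,.0788,.13],.078)
E
```

```text
t 7.65 pos [0.5719 0.0699 0.154 ] F [-0.53  0.47 -0.03] Tq [ 0.05  0.   -0.03] open 0.0227 q [-0.01  0.03  1.77  0.01  1.39 -0.09]
rotvec tool [ 0.0445 -0.0056 -0.0137]  shift cm (cur axes) [-0.77  2.35  1.41]  (target axes) [-0.79  2.4   1.31]
tool axes x [ 0.072 -0.997 -0.014] y [-0.045  0.01  -0.999] z [ 0.996  0.073 -0.044]
```

Call:
servo_tool(
  commands=[0.044,-0.006,-0.014,-0.8,0.5,1.3,0,0,0,0,0,0,0,0,0,0,0,0,0,0,0],
)

```text
t: 7.95
tool_pos: [0.5826, 0.0753, 0.1469]
tool_rot: [-1.248, 1.155, -1.154]
contact_force: [0.0, 0.4, -0.0]
opening: 0.0232
```

```bash
python3 - <<'E'
from h import *
go([.5844,.0788,.13],.078)
from station import viewer,monitor
from scipy.optimize import least_squares
for n in("scene","top"):
    d=viewer.get_image(n);np.savez(f"pics/{n}4.npz",**d)
    cv2.imwrite(f"pics/{n}4.png",cv2.resize(cv2.cvtColor(d["frame"],cv2.COLOR_RGB2BGR)[100:300,60:360] if n=="top" else cv2.cvtColor(d["frame"],cv2.COLOR_RGB2BGR)[90:290,240:510],None,fx=2.6,fy=2.6))
E
```

```text
t 7.95 pos [0.5826 0.0753 0.1469] F [ 0.03  0.37 -0.02] Tq [-0.03  0.02  0.01] open 0.0232 q [ 0.    0.03  1.78 -0.    1.33 -0.07]
rotvec tool [ 0.0034 -0.0031  0.002 ]  shift cm (cur axes) [-0.34  1.69  0.21]  (target axes) [-0.34  1.69  0.21]
tool axes x [ 0.075 -0.997  0.002] y [-0.003 -0.002 -1.   ] z [ 0.997  0.075 -0.003]
```

View pics/scene4.png

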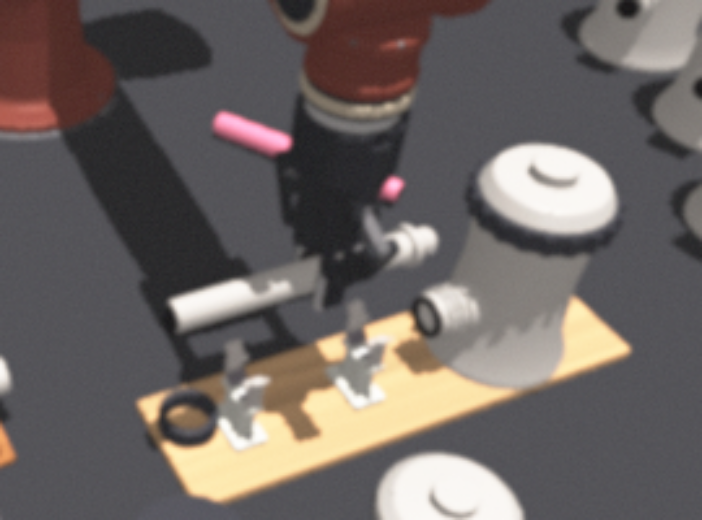

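View pics/top4.png

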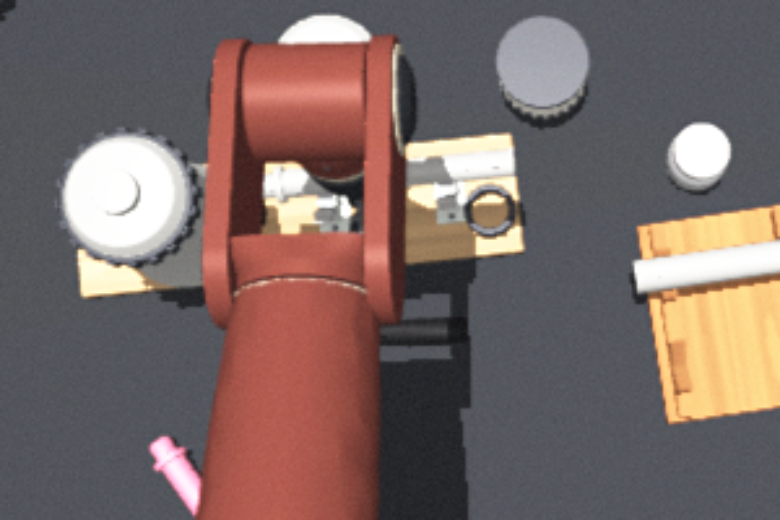

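The pipe is level above both clips, with the spigot short of the spout. I'll measure its pose in the hand from depth.

```bash
python3 - <<'E'
from h import *
from scipy.optimize import least_squares
o=np.array([.5844,.0788]);th=.078
A=np.array([-np.sin(th),np.cos(th)]);N=np.array([A[1],-A[0]])
tc=np.array([.5826,.0753,.1469])
Q=[]
for n in("scene4","top4"):
    d=load(n);W=cloud(d).reshape(-1,3);hsv=cv2.cvtColor(d["frame"],cv2.COLOR_RGB2HSV).reshape(-1,3)
    t=(W[:,:2]-o)@A;x=(W[:,:2]-o)@N
    k=(t>-.16)&(t<.115)&(abs(x)<.025)&(W[:,2]>.14)&(W[:,2]<.195)&(hsv[:,1]<60)
    p=np.c_[x,t,W[:,2]][k]; print(n,len(p),"t",np.percentile(p[:,1],[0,1,50,99,100]).round(4))
    k=((p[:,1]<-.03)|((p[:,1]>.035)&(p[:,1]<.07)))&(p[:,1]>-.13)
    p=p[k]; 
    for lab,k in(("tail",p[:,1]<0),("all",p[:,1]<1)):
        pp=p[k]
        def res(v):
            ax=np.array([v[2],1,v[3]]);ax/=np.linalg.norm(ax);r=pp-[v[0],0,v[1]]
            return np.linalg.norm(r-np.outer(r@ax,ax),axis=1)-.0125
        Rr=least_squares(res,[0,.167,0,0],loss='soft_l1',f_scale=.002)
        print(lab,len(pp),"x0,z0,slopex,slopez",Rr.x.round(4),"rms",np.sqrt(np.mean(res(Rr.x)**2)).round(4))
E
```

```text
scene4 1186 t [-0.1274 -0.1266 -0.0377  0.0933  0.0991]
tail 636 x0,z0,slopex,slopez [-0.002   0.1702  0.0102  0.0006] rms 0.0017
all 695 x0,z0,slopex,slopez [-0.0022  0.1703  0.0085  0.0019] rms 0.0017
top4 666 t [-0.1265 -0.125  -0.0567  0.0882  0.0921]
tail 447 x0,z0,slopex,slopez [-0.0009  0.1708  0.0076  0.0043] rms 0.0016
all 565 x0,z0,slopex,slopez [-0.0009  0.1706  0.0071  0.0017] rms 0.0016
```

Call:
servo_tool(
  commands=[0.003,-0.006,0.002,-0.3,0.5,0.15,0,0,0,0,0,1,0,0,0,0,0,0,1,0,0,0,0,0,0,1,0,0,0,0,0,0,0,0,0],
)

```text
t: 8.55
tool_pos: [0.5837, 0.0772, 0.1091]
tool_rot: [-1.246, 1.151, -1.15]
contact_force: [0.0, -0.3, -0.6]
opening: 0.0233
```

```bash
python3 - <<'E'
from h import *
go([.5839,.0782,.075],.082)
E
```

```text
t 8.55 pos [0.5837 0.0772 0.1091] F [ 0.02 -0.27 -0.62] Tq [ 0.05 -0.04  0.02] open 0.0233 q [ 0.    0.07  1.8   0.    1.27 -0.07]
rotvec tool [ 0.0005 -0.0028 -0.0003]  shift cm (cur axes) [-0.1   3.41  0.03]  (target axes) [-0.1   3.41  0.03]
tool axes x [ 0.079 -0.997 -0.   ] y [-0.001  0.    -1.   ] z [ 0.997  0.079 -0.001]
```

Good. Continue down to just above the humps.

Call:
servo_tool(
  commands=[0,-0.003,0,-0.1,1,0.03,0,0,0,0,0,1,0,0,0,0,0,0,1,0,0,0,0,0,0,0.2,0,0,0,0,0,0,0,0,0],
)

```text
t: 9.05
tool_pos: [0.5833, 0.0785, 0.0731]
tool_rot: [-1.249, 1.15, -1.147]
contact_force: [0.2, -0.1, -0.5]
opening: 0.0229
```

```bash
python3 - <<'E'
from h import *
go([.5839,.0782,.0675],.082)
E
```

```text
t 9.05 pos [0.5833 0.0785 0.0731] F [ 0.19 -0.06 -0.54] Tq [-0.03  0.01 -0.  ] open 0.0229 q [ 0.01  0.12  1.82  0.    1.2  -0.08]
rotvec tool [ 0.0023  0.0009 -0.0004]  shift cm (cur axes) [0.03 0.56 0.06]  (target axes) [0.03 0.56 0.06]
tool axes x [ 0.083 -0.997 -0.   ] y [-0.002  0.    -1.   ] z [ 0.997  0.083 -0.002]
```

Call:
servo_tool(
  commands=[0,0,0,0,0.3,0,0,0,0,0,0,0.3,0,0],
)

```text
t: 9.25
tool_pos: [0.5838, 0.0785, 0.0677]
tool_rot: [-1.248, 1.149, -1.147]
contact_force: [-3.8, -0.9, 5.2]
opening: 0.0231
```

Call:
servo_tool(
  commands=[0,0,0,0,0.2,0,0],
)

```text
t: 9.35
tool_pos: [0.5838, 0.0785, 0.0667]
tool_rot: [-1.249, 1.149, -1.147]
contact_force: [-6.0, -1.0, 9.3]
opening: 0.0226
```

Call:
servo_tool(
  commands=[0,0,0,0,0.2,0,0],
)

```text
t: 9.45
tool_pos: [0.5839, 0.0785, 0.0665]
tool_rot: [-1.249, 1.15, -1.147]
contact_force: [-6.9, -0.3, 11.2]
opening: 0.0226
```

```bash
python3 - <<'E'
from h import *
go([.5839,.0782,.0515],.082)
E
```

```text
t 9.45 pos [0.5839 0.0785 0.0665] F [-6.92 -0.3  11.19] Tq [-0.08  1.08 -0.06] open 0.0226 q [ 0.01  0.13  1.82 -0.    1.19 -0.08]
rotvec tool [ 0.0028  0.0007 -0.0001]  shift cm (cur axes) [0.03 1.5  0.  ]  (target axes) [ 0.03  1.5  -0.  ]
tool axes x [ 0.083 -0.997 -0.   ] y [-0.003 -0.    -1.   ] z [ 0.997  0.083 -0.003]
```

A 7 N sideways force shows the pipe sits slightly too far in +x, so I'll ease it across.

Call:
servo_tool(
  commands=[0,0,0,0,0,-0.15,0],
)

```text
t: 9.55
tool_pos: [0.5832, 0.0784, 0.0673]
tool_rot: [-1.248, 1.149, -1.148]
contact_force: [2.0, 0.8, -0.2]
opening: 0.0225
```

Call:
servo_tool(
  commands=[0,0,0,0,0,-0.15,0],
)

```text
t: 9.65
tool_pos: [0.5829, 0.0783, 0.0682]
tool_rot: [-1.245, 1.146, -1.149]
contact_force: [2.3, -0.1, 0.5]
opening: 0.0229
```

```bash
python3 - <<'E'
from h import *
go([.5839,.0782,.0515],.082)
E
```

```text
t 9.65 pos [0.5829 0.0783 0.0682] F [ 2.32 -0.11  0.53] Tq [ 0.05 -0.41  0.03] open 0.0229 q [ 0.01  0.12  1.83  0.    1.19 -0.08]
rotvec tool [-0.0026  0.0006  0.0001]  shift cm (cur axes) [0.02 1.67 0.1 ]  (target axes) [0.02 1.67 0.1 ]
tool axes x [ 0.082 -0.997  0.   ] y [ 0.003  0.    -1.   ] z [0.997 0.082 0.003]
```

Call:
servo_tool(
  commands=[0,0,0,0,0.25,0.04,0],
)

```text
t: 9.75
tool_pos: [0.5838, 0.0783, 0.0668]
tool_rot: [-1.244, 1.145, -1.15]
contact_force: [-4.9, -0.8, 8.9]
opening: 0.0231
```

Call:
servo_tool(
  commands=[0,0,0,0,0.25,0,0],
)

```text
t: 9.85
tool_pos: [0.5841, 0.0783, 0.066]
tool_rot: [-1.245, 1.145, -1.15]
contact_force: [-7.4, 0.1, 13.2]
opening: 0.0232
```

Call:
servo_tool(
  commands=[0,0,0,0,0.25,0,0],
)

```text
t: 9.95
tool_pos: [0.5841, 0.0783, 0.0656]
tool_rot: [-1.246, 1.146, -1.15]
contact_force: [-8.9, -0.4, 14.6]
opening: 0.0227
```

```bash
python3 - <<'E'
from h import *
go([.5839,.0782,.0515],.082)
E
```

```text
t 9.95 pos [0.5841 0.0783 0.0656] F [-8.89 -0.44 14.57] Tq [-0.08  1.3  -0.05] open 0.0227 q [ 0.01  0.13  1.83 -0.    1.19 -0.08]
rotvec tool [-0.0024  0.0006  0.0005]  shift cm (cur axes) [ 0.    1.41 -0.02]  (target axes) [ 0.01  1.41 -0.02]
tool axes x [ 0.082 -0.997  0.   ] y [ 0.002 -0.    -1.   ] z [0.997 0.082 0.002]
```

Call:
servo_tool(
  commands=[0,0,0,0,0.25,-0.15,0],
)

```text
t: 10.05
tool_pos: [0.5837, 0.0782, 0.0655]
tool_rot: [-1.244, 1.145, -1.15]
contact_force: [-2.1, 0.5, 10.9]
opening: 0.0229
```

Call:
servo_tool(
  commands=[0,0,0,0,0.3,-0.1,0],
)

```text
t: 10.15
tool_pos: [0.584, 0.0782, 0.0654]
tool_rot: [-1.243, 1.143, -1.152]
contact_force: [-6.0, -0.5, 14.9]
opening: 0.0231
```

```bash
python3 - <<'E'
from h import *
go([.5839,.0782,.0515],.082)
E
```

```text
t 10.15 pos [0.584  0.0782 0.0654] F [-6.01 -0.46 14.92] Tq [ 0.    0.86 -0.05] open 0.0231 q [ 0.01  0.12  1.83 -0.    1.18 -0.08]
rotvec tool [-0.0063  0.0005  0.0007]  shift cm (cur axes) [ 0.    1.39 -0.02]  (target axes) [ 0.    1.39 -0.01]
tool axes x [ 0.082 -0.997  0.001] y [ 0.006 -0.    -1.   ] z [0.997 0.082 0.006]
```

Call:
servo_tool(
  commands=[-0.005,0,0,0,0.35,-0.18,0],
)

```text
t: 10.25
tool_pos: [0.5839, 0.0782, 0.0653]
tool_rot: [-1.244, 1.145, -1.151]
contact_force: [-4.5, 0.6, 14.9]
opening: 0.023
```

Call:
servo_tool(
  commands=[0,0,0,0,0.4,-0.18,0],
)

```text
t: 10.35
tool_pos: [0.584, 0.0782, 0.065]
tool_rot: [-1.242, 1.142, -1.152]
contact_force: [-5.1, 0.4, 16.5]
opening: 0.0228
```

```bash
python3 - <<'E'
from h import *
go([.5839,.0782,.0515],.082)
E
```

```text
t 10.35 pos [0.584  0.0782 0.065 ] F [-5.13  0.36 16.51] Tq [ 0.03  0.77 -0.03] open 0.0228 q [ 0.01  0.12  1.83 -0.    1.18 -0.08]
rotvec tool [-0.0078  0.0005  0.0009]  shift cm (cur axes) [-0.    1.35 -0.02]  (target axes) [-0.    1.35 -0.01]
tool axes x [ 0.082 -0.997  0.001] y [ 0.008 -0.    -1.   ] z [0.997 0.082 0.008]
```

Call:
servo_tool(
  commands=[-0.008,0,0,0,0.5,-0.25,0],
)

```text
t: 10.45
tool_pos: [0.5839, 0.0782, 0.0643]
tool_rot: [-1.244, 1.144, -1.151]
contact_force: [-4.7, 1.5, 17.9]
opening: 0.0226
```

Call:
servo_tool(
  commands=[-0.008,0,0,0,0.55,-0.25,0],
)

```text
t: 10.55
tool_pos: [0.5839, 0.0781, 0.0634]
tool_rot: [-1.247, 1.147, -1.15]
contact_force: [-5.7, -0.1, 18.8]
opening: 0.023
```

```bash
python3 - <<'E'
from h import *
go([.5839,.0782,.0515],.082)
E
```

```text
t 10.55 pos [0.5839 0.0781 0.0634] F [-5.69 -0.11 18.76] Tq [ 0.01  0.82 -0.08] open 0.023 q [ 0.01  0.13  1.83 -0.    1.18 -0.07]
rotvec tool [-0.0011  0.0005  0.0014]  shift cm (cur axes) [-0.01  1.19 -0.  ]  (target axes) [-0.01  1.19 -0.  ]
tool axes x [ 0.082 -0.997  0.001] y [ 0.001 -0.001 -1.   ] z [0.997 0.082 0.001]
```

Progressing at about 19 N. Continue, easing further in −x.

Call:
servo_tool(
  commands=[0,0,0,0,0.55,-0.3,0],
)

```text
t: 10.65
tool_pos: [0.5839, 0.078, 0.0626]
tool_rot: [-1.243, 1.143, -1.152]
contact_force: [-4.6, -0.0, 17.7]
opening: 0.0231
```

Call:
servo_tool(
  commands=[0,0,0,0,0.55,-0.3,0],
)

```text
t: 10.75
tool_pos: [0.5841, 0.078, 0.0618]
tool_rot: [-1.238, 1.138, -1.155]
contact_force: [-3.3, 0.4, 17.4]
opening: 0.0231
```

```bash
python3 - <<'E'
from h import *
go([.5839,.0782,.0515],.082)
E
```

```text
t 10.75 pos [0.5841 0.078  0.0618] F [-3.27  0.43 17.44] Tq [ 0.08  0.61 -0.03] open 0.0231 q [ 0.01  0.12  1.84 -0.    1.17 -0.08]
rotvec tool [-0.0132  0.0004  0.0017]  shift cm (cur axes) [-0.03  1.03 -0.03]  (target axes) [-0.03  1.03 -0.01]
tool axes x [ 0.082 -0.997  0.002] y [ 0.013 -0.001 -1.   ] z [0.997 0.082 0.013]
```

Call:
servo_tool(
  commands=[-0.013,0,0,0,0.55,-0.25,0],
)

```text
t: 10.85
tool_pos: [0.584, 0.0779, 0.0607]
tool_rot: [-1.245, 1.144, -1.152]
contact_force: [-6.0, -0.1, 15.8]
opening: 0.0229
```

Call:
servo_tool(
  commands=[-0.01,0,0,0,0.5,-0.25,0],
)

```text
t: 10.95
tool_pos: [0.5838, 0.0778, 0.0595]
tool_rot: [-1.249, 1.148, -1.15]
contact_force: [-3.7, 0.3, 13.7]
opening: 0.0227
```

```bash
python3 - <<'E'
from h import *
go([.5839,.0782,.0515],.082)
E
```

```text
t 10.95 pos [0.5838 0.0778 0.0595] F [-3.67  0.29 13.65] Tq [ 0.02  0.57 -0.09] open 0.0227 q [ 0.01  0.14  1.83 -0.    1.18 -0.07]
rotvec tool [0.0007 0.0004 0.0022]  shift cm (cur axes) [-0.04  0.8   0.02]  (target axes) [-0.03  0.8   0.02]
tool axes x [ 0.082 -0.997  0.002] y [-0.001 -0.002 -1.   ] z [ 0.997  0.082 -0.001]
```

Call:
servo_tool(
  commands=[0,0,0,0,0.4,-0.15,0],
)

```text
t: 11.05
tool_pos: [0.5838, 0.0778, 0.0585]
tool_rot: [-1.247, 1.146, -1.151]
contact_force: [-4.0, 0.0, 11.2]
opening: 0.0228
```

Call:
servo_tool(
  commands=[0,0,0,0,0.3,-0.05,0],
)

```text
t: 11.15
tool_pos: [0.5839, 0.0778, 0.0574]
tool_rot: [-1.247, 1.145, -1.151]
contact_force: [-5.5, -0.1, 7.7]
opening: 0.0228
```

Call:
servo_tool(
  commands=[0,0,0,0,0.2,0,0],
)

```text
t: 11.25
tool_pos: [0.5838, 0.0778, 0.0565]
tool_rot: [-1.247, 1.146, -1.151]
contact_force: [-5.3, -0.6, 5.4]
opening: 0.0229
```

```bash
python3 - <<'E'
from h import *
go([.5839,.0782,.0515],.082)
E
```

```text
t 11.25 pos [0.5838 0.0778 0.0565] F [-5.33 -0.57  5.42] Tq [-0.02  0.66 -0.11] open 0.0229 q [ 0.01  0.14  1.83 -0.    1.17 -0.07]
rotvec tool [-0.0017  0.0003  0.0024]  shift cm (cur axes) [-0.04  0.5   0.01]  (target axes) [-0.04  0.5   0.01]
tool axes x [ 0.082 -0.997  0.002] y [ 0.002 -0.002 -1.   ] z [0.997 0.082 0.002]
```

Call:
servo_tool(
  commands=[0,0,0,0,0.2,-0.1,0],
)

```text
t: 11.35
tool_pos: [0.5835, 0.0777, 0.0554]
tool_rot: [-1.246, 1.145, -1.152]
contact_force: [0.6, 0.5, 2.8]
opening: 0.0227
```

Call:
servo_tool(
  commands=[0,0,0,0,0.2,-0.08,0],
)

```text
t: 11.45
tool_pos: [0.5834, 0.0777, 0.0538]
tool_rot: [-1.245, 1.144, -1.153]
contact_force: [2.3, 0.5, 0.1]
opening: 0.0226
```

Call:
servo_tool(
  commands=[0,0,0,0,0.15,0,0],
)

```text
t: 11.55
tool_pos: [0.5836, 0.0777, 0.052]
tool_rot: [-1.244, 1.143, -1.153]
contact_force: [-1.2, -0.3, 6.8]
opening: 0.0229
```

```bash
python3 - <<'E'
from h import *
go([.5839,.0782,.0515],.082)
E
```

```text
t 11.55 pos [0.5836 0.0777 0.052 ] F [-1.21 -0.33  6.82] Tq [ 0.07  0.18 -0.14] open 0.0229 q [ 0.01  0.14  1.84 -0.    1.16 -0.07]
rotvec tool [-0.0057  0.      0.0024]  shift cm (cur axes) [-0.04  0.05  0.04]  (target axes) [-0.04  0.05  0.04]
tool axes x [ 0.082 -0.997  0.002] y [ 0.006 -0.002 -1.   ] z [0.997 0.082 0.006]
```

Call:
servo_tool(
  commands=[-0.005,0,0.002,0,0.2,0,0],
)

```text
t: 11.65
tool_pos: [0.5836, 0.0778, 0.0519]
tool_rot: [-1.248, 1.149, -1.148]
contact_force: [-12.1, -0.7, 24.1]
opening: 0.0225
```

Call:
servo_tool(
  commands=[0,0,0.002,0,0.25,0,0],
)

```text
t: 11.75
tool_pos: [0.5835, 0.0778, 0.0519]
tool_rot: [-1.248, 1.151, -1.146]
contact_force: [-10.5, -0.0, 20.7]
opening: 0.0229
```

```bash
python3 - <<'E'
from h import *
go([.5839,.0782,.0515],.082)
from scipy.optimize import least_squares
from station import viewer
o=np.array([.5844,.0788]);th=.078
A=np.array([-np.sin(th),np.cos(th)]);N=np.array([A[1],-A[0]])
for n in("scene","top"):
    d=viewer.get_image(n)
    if n=="scene":cv2.imwrite(f"pics/s5.png",cv2.resize(cv2.cvtColor(d["frame"],cv2.COLOR_RGB2BGR)[130:290,270:490],None,fx=3.5,fy=3.5))
    W=cloud(d).reshape(-1,3);hsv=cv2.cvtColor(d["frame"],cv2.COLOR_RGB2HSV).reshape(-1,3)
    t=(W[:,:2]-o)@A;x=(W[:,:2]-o)@N
    k=(t>-.16)&(t<.12)&(abs(x)<.02)&(W[:,2]>.06)&(W[:,2]<.1)&(hsv[:,1]<60)
    p=np.c_[x,t,W[:,2]][k]; print(n,len(p),"t",np.percentile(p[:,1],[0,1,50,99,100]).round(4))
    k=(((p[:,1]<-.025)&(p[:,1]>-.046))|((p[:,1]<-.07)&(p[:,1]>-.12))|((p[:,1]>.03)&(p[:,1]<.046)))
    pp=p[k]
    def res(v):
            ax=np.array([v[2],1,v[3]]);ax/=np.linalg.norm(ax);r=pp-[v[0],0,v[1]]
            return np.linalg.norm(r-np.outer(r@ax,ax),axis=1)-.0125
    Rr=least_squares(res,[0,.075,0,0],loss='soft_l1',f_scale=.002)
    print(len(pp),"x0,z0,slopex,slopez",Rr.x.round(4),"rms",np.sqrt(np.mean(res(Rr.x)**2)).round(4))
E
```

```text
t 11.75 pos [0.5835 0.0778 0.0519] F [-10.48  -0.    20.71] Tq [-0.06  1.45 -0.04] open 0.0229 q [ 0.01  0.15  1.83  0.    1.17 -0.08]
rotvec tool [ 0.0031  0.0002 -0.0017]  shift cm (cur axes) [-0.04  0.04  0.04]  (target axes) [-0.04  0.04  0.04]
tool axes x [ 0.082 -0.997 -0.002] y [-0.003  0.001 -1.   ] z [ 0.997  0.082 -0.003]
scene 1146 t [-0.125  -0.124  -0.0352  0.1193  0.1199]
377 x0,z0,slopex,slopez [-0.0013  0.0753 -0.0018 -0.    ] rms 0.0011
top 609 t [-0.124  -0.1226 -0.0559  0.0862  0.0896]
263 x0,z0,slopex,slopez [ 0.0002  0.0756  0.0026 -0.0051] rms 0.0017
```

View pics/s5.png

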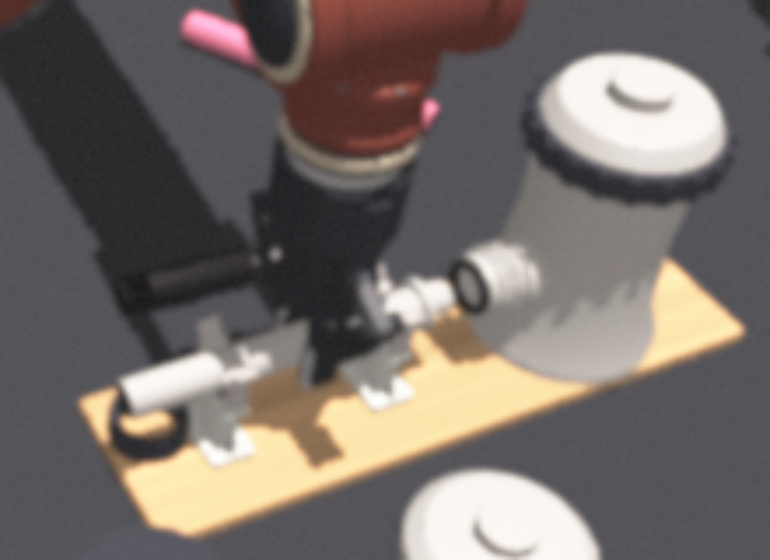

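The pipe is in both saddles: the fit gives an axis height of 75.3 mm, level, with the spigot about 15 mm short of the seal. I'll relax the press, then slide.

Call:
servo_tool(
  commands=[0,0,0,0,-0.02,0,0,0,0,0,0,0,0,0],
)

```text
t: 12.05
tool_pos: [0.5834, 0.0778, 0.0521]
tool_rot: [-1.248, 1.151, -1.146]
contact_force: [0.2, 0.6, 2.7]
opening: 0.0229
```

Call:
servo_tool(
  commands=[0,0,0,-0.2,0,0,0],
)

```text
t: 12.15
tool_pos: [0.5834, 0.0779, 0.0521]
tool_rot: [-1.252, 1.149, -1.149]
contact_force: [-0.5, -11.6, 3.0]
opening: 0.023
```

Call:
servo_tool(
  commands=[0,0,0,-0.3,0,0,0],
)

```text
t: 12.25
tool_pos: [0.5834, 0.0779, 0.052]
tool_rot: [-1.257, 1.146, -1.153]
contact_force: [0.1, -11.8, 2.8]
opening: 0.0228
```

```bash
python3 - <<'E'
from h import *
go([.5839,.0782,.0515],.078)
E
```

```text
t 12.25 pos [0.5834 0.0779 0.052 ] F [  0.06 -11.77   2.78] Tq [-1.61  0.05 -0.14] open 0.0228 q [ 0.01  0.15  1.83 -0.01  1.17 -0.07]
rotvec tool [0.0038 0.0049 0.0091]  shift cm (cur axes) [-0.02  0.05  0.05]  (target axes) [-0.02  0.05  0.05]
tool axes x [ 0.083 -0.997  0.009] y [-0.003 -0.009 -1.   ] z [ 0.997  0.083 -0.004]
```

Call:
servo_tool(
  commands=[0,0,0.008,-0.3,0,0,0],
)

```text
t: 12.35
tool_pos: [0.5834, 0.0783, 0.0521]
tool_rot: [-1.255, 1.148, -1.151]
contact_force: [0.1, -9.4, 3.4]
opening: 0.023
```

Call:
servo_tool(
  commands=[0,0,0.005,-0.4,0,0,0],
)

```text
t: 12.45
tool_pos: [0.5833, 0.0791, 0.052]
tool_rot: [-1.257, 1.148, -1.151]
contact_force: [0.0, -12.2, 3.7]
opening: 0.0228
```

Call:
servo_tool(
  commands=[0,0,0.005,-0.4,0,0,0],
)

```text
t: 12.55
tool_pos: [0.5832, 0.0798, 0.052]
tool_rot: [-1.258, 1.148, -1.152]
contact_force: [0.7, -11.9, 4.7]
opening: 0.0223
```

```bash
python3 - <<'E'
from h import *
go([.5839,.0782,.0515],.078)
E
```

```text
t 12.55 pos [0.5832 0.0798 0.052 ] F [  0.67 -11.94   4.69] Tq [-1.67  0.06 -0.09] open 0.0223 q [ 0.01  0.15  1.83 -0.01  1.17 -0.06]
rotvec tool [0.0061 0.0047 0.0092]  shift cm (cur axes) [0.17 0.05 0.06]  (target axes) [0.17 0.05 0.06]
tool axes x [ 0.083 -0.997  0.009] y [-0.005 -0.01  -1.   ] z [ 0.997  0.083 -0.006]
```

Call:
servo_tool(
  commands=[0.005,0.004,0.007,-0.6,0,0.02,0,0,0,0.005,-0.6,0,0,0,0,0,0.005,-0.6,0,0,0,0,0,0.005,-0.6,0,0,0,0,0,0.005,-0.6,0,0,0],
)

```text
t: 13.05
tool_pos: [0.5822, 0.093, 0.052]
tool_rot: [-1.261, 1.147, -1.159]
contact_force: [-0.7, -11.3, 4.5]
opening: 0.0229
```

```bash
python3 - <<'E'
from h import *
go([.5818,.1117,.0518],.078)
E
```

```text
t 13.05 pos [0.5822 0.093  0.052 ] F [ -0.69 -11.28   4.51] Tq [-1.68  0.05 -0.02] open 0.0229 q [ 0.04  0.15  1.83 -0.02  1.17 -0.03]
rotvec tool [0.0056 0.0016 0.0152]  shift cm (cur axes) [-1.87 -0.01  0.11]  (target axes) [-1.87  0.02  0.11]
tool axes x [ 0.08  -0.997  0.015] y [-0.004 -0.016 -1.   ] z [ 0.997  0.079 -0.006]
```

Call:
servo_tool(
  commands=[0.004,0,0.012,-0.5,0,0.05,0,0,0,0.005,-0.5,0,0,0,0,0,0.005,-0.5,0,0,0],
)

```text
t: 13.35
tool_pos: [0.5818, 0.0978, 0.052]
tool_rot: [-1.26, 1.147, -1.157]
contact_force: [0.7, -11.7, 3.3]
opening: 0.0227
```

```bash
python3 - <<'E'
from h import *
go([.5818,.1117,.0518],.078)
from station import viewer
d=viewer.get_image("scene");np.savez("pics/s6.npz",**d);cv2.imwrite(f"pics/s6.png",cv2.resize(cv2.cvtColor(d["frame"],cv2.COLOR_RGB2BGR)[130:290,270:490],None,fx=3.5,fy=3.5))
o=np.array([.5844,.0788]);th=.078
A=np.array([-np.sin(th),np.cos(th)]);N=np.array([A[1],-A[0]])
W=cloud(d).reshape(-1,3);t=(W[:,:2]-o)@A;x=(W[:,:2]-o)@N
k=(t>-.16)&(t<-.065)&(abs(x)<.02)&(W[:,2]>.07)&(W[:,2]<.1)
print(np.percentile(t[k],[0,1,3]).round(4))
E
```

```text
t 13.35 pos [0.5818 0.0978 0.052 ] F [  0.67 -11.74   3.26] Tq [-1.63  0.02 -0.04] open 0.0227 q [ 0.05  0.15  1.82 -0.01  1.17 -0.03]
rotvec tool [0.0057 0.0021 0.0133]  shift cm (cur axes) [-1.38  0.    0.11]  (target axes) [-1.38  0.02  0.11]
tool axes x [ 0.08  -0.997  0.013] y [-0.005 -0.014 -1.   ] z [ 0.997  0.08  -0.006]
[-0.1045 -0.1043 -0.1039]
```

View pics/s6.png

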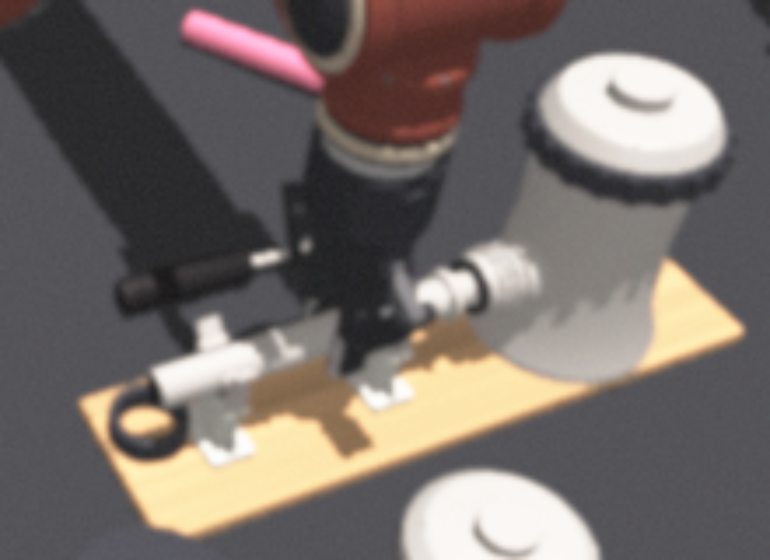

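Call:
servo_tool(
  commands=[0.004,0,0.01,-0.5,0,0.03,0,0,0,0.005,-0.5,0,0.02,0,0,0,0.005,-0.5,0,0,0,0,0,0.005,-0.4,0,0,0],
)

```text
t: 13.8
tool_pos: [0.5813, 0.1033, 0.052]
tool_rot: [-1.262, 1.147, -1.158]
contact_force: [-0.1, -12.2, 4.2]
opening: 0.0229
```

Call:
servo_tool(
  commands=[0,0,0.005,-0.4,0,0,0],
)

```text
t: 13.9
tool_pos: [0.5812, 0.1039, 0.052]
tool_rot: [-1.263, 1.147, -1.159]
contact_force: [0.6, -11.6, 4.0]
opening: 0.0228
```

Call:
servo_tool(
  commands=[0,0,0.005,-0.4,0,0,0],
)

```text
t: 14.0
tool_pos: [0.5812, 0.1045, 0.052]
tool_rot: [-1.265, 1.147, -1.159]
contact_force: [-1.2, -11.3, 4.2]
opening: 0.0223
```

```bash
python3 - <<'E'
from h import *
go([.5818,.1117,.0518],.078)
E
```

```text
t 14.00 pos [0.5812 0.1045 0.052 ] F [ -1.16 -11.34   4.19] Tq [-1.61  0.11  0.  ] open 0.0223 q [ 0.06  0.15  1.82 -0.02  1.18 -0.01]
rotvec tool [0.0087 0.0023 0.0179]  shift cm (cur axes) [-0.71  0.01  0.12]  (target axes) [-0.71  0.02  0.12]
tool axes x [ 0.08  -0.997  0.018] y [-0.007 -0.019 -1.   ] z [ 0.997  0.08  -0.009]
```

Steady at about 11.7 N with roughly 7 mm to the expected contact. Keep feeling forward.

Call:
servo_tool(
  commands=[0.006,0,0.013,-0.4,0,0.03,0,0,0,0.005,-0.4,0,0,0,0,0,0.005,-0.4,0,0,0],
)

```text
t: 14.3
tool_pos: [0.5811, 0.1062, 0.052]
tool_rot: [-1.261, 1.146, -1.158]
contact_force: [-0.7, -12.5, 3.3]
opening: 0.0228
```

Call:
servo_tool(
  commands=[0,0,0.005,-0.4,0,0,0,0,0,0.005,-0.4,0,0,0],
)

```text
t: 14.5
tool_pos: [0.581, 0.1074, 0.052]
tool_rot: [-1.265, 1.146, -1.159]
contact_force: [-0.5, -11.4, 3.9]
opening: 0.0228
```

Call:
servo_tool(
  commands=[0,0,0.005,-0.4,0,0,0,0,0,0.005,-0.4,0,0,0],
)

```text
t: 14.7
tool_pos: [0.5808, 0.1086, 0.052]
tool_rot: [-1.269, 1.146, -1.161]
contact_force: [0.1, -12.0, 3.8]
opening: 0.0233
```

Call:
servo_tool(
  commands=[0,0,0.005,-0.4,0,0,0],
)

```text
t: 14.8
tool_pos: [0.5807, 0.1092, 0.052]
tool_rot: [-1.271, 1.146, -1.161]
contact_force: [-0.9, -12.9, 4.4]
opening: 0.0228
```

```bash
python3 - <<'E'
from h import *
go([.5818,.1117,.0518],.078)
E
```

```text
t 14.80 pos [0.5807 0.1092 0.052 ] F [ -0.86 -12.89   4.43] Tq [-1.63  0.07  0.01] open 0.0228 q [ 0.07  0.16  1.82 -0.02  1.18 -0.  ]
rotvec tool [0.0111 0.0027 0.0225]  shift cm (cur axes) [-0.24  0.01  0.13]  (target axes) [-0.24  0.02  0.13]
tool axes x [ 0.081 -0.996  0.022] y [-0.009 -0.023 -1.   ] z [ 0.997  0.08  -0.011]
```

Call:
servo_tool(
  commands=[0.006,0,0.012,-0.4,0,0.03,0],
)

```text
t: 14.9
tool_pos: [0.5808, 0.1098, 0.052]
tool_rot: [-1.264, 1.146, -1.159]
contact_force: [-2.0, -12.6, 6.1]
opening: 0.0231
```

Call:
servo_tool(
  commands=[0,0,0.008,-0.4,0,0,0],
)

```text
t: 15.0
tool_pos: [0.5807, 0.1102, 0.052]
tool_rot: [-1.263, 1.147, -1.158]
contact_force: [0.1, -12.4, 3.7]
opening: 0.0226
```

Call:
servo_tool(
  commands=[0,0,0.008,-0.4,0,0,0],
)

```text
t: 15.1
tool_pos: [0.5807, 0.1108, 0.052]
tool_rot: [-1.263, 1.148, -1.156]
contact_force: [-0.5, -12.3, 3.3]
opening: 0.0231
```

Call:
servo_tool(
  commands=[0,0,0.008,-0.4,0,0,0],
)

```text
t: 15.2
tool_pos: [0.5806, 0.1111, 0.052]
tool_rot: [-1.263, 1.149, -1.155]
contact_force: [-1.2, -13.3, 4.2]
opening: 0.023
```

```bash
python3 - <<'E'
from h import *
go([.5818,.1117,.0518],.078)
E
```

```text
t 15.20 pos [0.5806 0.1111 0.052 ] F [ -1.25 -13.27   4.23] Tq [-1.88  0.03 -0.07] open 0.023 q [ 0.07  0.16  1.82 -0.01  1.18 -0.01]
rotvec tool [0.0097 0.0028 0.0134]  shift cm (cur axes) [-0.05  0.02  0.12]  (target axes) [-0.05  0.02  0.12]
tool axes x [ 0.081 -0.997  0.013] y [-0.009 -0.014 -1.   ] z [ 0.997  0.081 -0.01 ]
```

Call:
servo_tool(
  commands=[0,0,0.006,-0.4,0,0,0],
)

```text
t: 15.3
tool_pos: [0.5806, 0.1112, 0.052]
tool_rot: [-1.265, 1.149, -1.156]
contact_force: [-0.6, -14.1, 4.1]
opening: 0.0226
```

Call:
servo_tool(
  commands=[0,0,0.006,-0.4,0,0,0],
)

```text
t: 15.4
tool_pos: [0.5806, 0.1113, 0.052]
tool_rot: [-1.267, 1.149, -1.156]
contact_force: [-0.9, -13.3, 4.4]
opening: 0.0228
```

Call:
servo_tool(
  commands=[0,0,0.006,-0.4,0,0,0],
)

```text
t: 15.5
tool_pos: [0.5805, 0.1114, 0.052]
tool_rot: [-1.269, 1.149, -1.157]
contact_force: [-0.1, -14.2, 4.0]
opening: 0.0227
```

Call:
servo_tool(
  commands=[0,0,0.006,-0.4,0,0,0],
)

```text
t: 15.6
tool_pos: [0.5805, 0.1114, 0.052]
tool_rot: [-1.271, 1.149, -1.158]
contact_force: [-0.8, -12.6, 4.6]
opening: 0.0227
```

```bash
python3 - <<'E'
from h import *
go([.5818,.1117,.0518],.078)
E
```

```text
t 15.60 pos [0.5805 0.1114 0.052 ] F [ -0.77 -12.64   4.55] Tq [-1.78  0.03  0.03] open 0.0227 q [ 0.07  0.16  1.82 -0.02  1.18  0.  ]
rotvec tool [0.014  0.0029 0.0195]  shift cm (cur axes) [-0.02  0.02  0.13]  (target axes) [-0.02  0.02  0.13]
tool axes x [ 0.081 -0.997  0.02 ] y [-0.012 -0.021 -1.   ] z [ 0.997  0.081 -0.014]
```

Call:
servo_tool(
  commands=[0.008,0,0.015,-0.5,0,0.03,0],
)

```text
t: 15.7
tool_pos: [0.5806, 0.1124, 0.052]
tool_rot: [-1.261, 1.149, -1.155]
contact_force: [-1.9, -14.6, 5.5]
opening: 0.0229
```

Call:
servo_tool(
  commands=[0,0,0.008,-0.55,0,0,0],
)

```text
t: 15.8
tool_pos: [0.5805, 0.1132, 0.052]
tool_rot: [-1.262, 1.149, -1.155]
contact_force: [-0.3, -19.5, 3.4]
opening: 0.0228
```

```bash
python3 - <<'E'
from h import *
go([.5818,.1117,.0518],.078)
from station import viewer
o=np.array([.5844,.0788]);th=.078
A=np.array([-np.sin(th),np.cos(th)]);N=np.array([A[1],-A[0]])
for n in("scene","top"):
    d=viewer.get_image(n)
    cv2.imwrite(f"pics/{n}7.png",cv2.resize(cv2.cvtColor(d["frame"],cv2.COLOR_RGB2BGR)[170:250,350:470] if n=="scene" else cv2.cvtColor(d["frame"],cv2.COLOR_RGB2BGR)[140:220,80:270],None,fx=6 if n=="scene" else 4,fy=6 if n=="scene" else 4,interpolation=cv2.INTER_CUBIC))
    W=cloud(d).reshape(-1,3);t=(W[:,:2]-o)@A;x=(W[:,:2]-o)@N
    k=(t>-.16)&(t<-.065)&(abs(x)<.02)&(W[:,2]>.07)&(W[:,2]<.1)
    print(n,np.percentile(t[k],[0,1,3]).round(4))
E
```

```text
t 15.80 pos [0.5805 0.1132 0.052 ] F [ -0.26 -19.45   3.43] Tq [-2.76 -0.05 -0.06] open 0.0228 q [ 0.07  0.16  1.82 -0.01  1.18 -0.  ]
rotvec tool [0.0086 0.0031 0.0134]  shift cm (cur axes) [0.16 0.02 0.12]  (target axes) [0.16 0.02 0.12]
tool axes x [ 0.081 -0.997  0.013] y [-0.008 -0.014 -1.   ] z [ 0.997  0.081 -0.009]
scene [-0.0897 -0.0893 -0.0889]
top [-0.0885 -0.0884 -0.0882]
```

View pics/scene7.png

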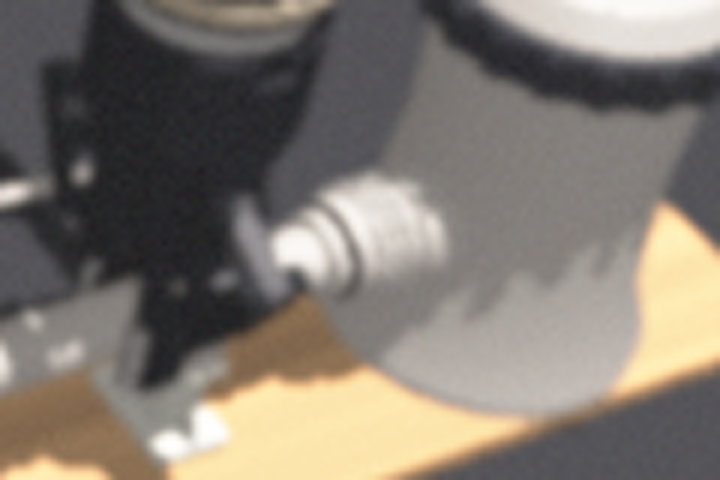

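View pics/top7.png

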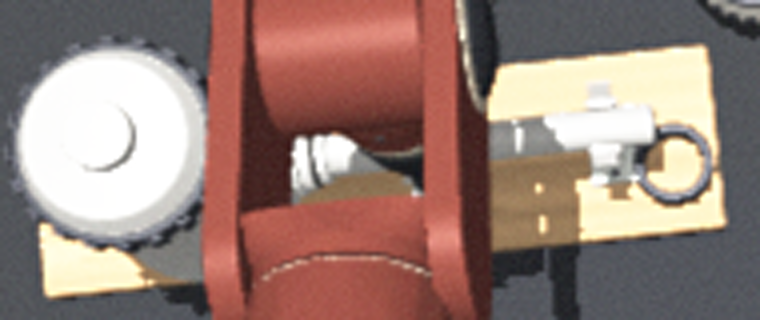

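The force jumped to 19.5 N over about 12 N of sliding friction, so that's the hard stop, with the collar on the ring. Relax, then let go.

Call:
servo_tool(
  commands=[0,0,0,0,0,0,0,0,0,0,0,0,0,0],
  grip_force=20,
)

```text
t: 16.1
tool_pos: [0.5805, 0.113, 0.052]
tool_rot: [-1.261, 1.151, -1.155]
contact_force: [-0.8, 0.6, 3.6]
opening: 0.0225
```

Call:
servo_tool(
  commands=[0,0,0,0,0,0,0.4,0,0,0,0,0,0,0.6,0,0,0,0,0,0,0.8,0,0,0,0,0,0,0.8,0,0,0,0,0,0,0.8,0,0,0,0,0,0,0.8],
)

```text
t: 16.7
tool_pos: [0.5779, 0.1136, 0.0488]
tool_rot: [-1.267, 1.154, -1.151]
contact_force: [-0.8, -0.5, 0.4]
opening: 0.0685
```

```bash
python3 - <<'E'
from h import *
go([.5818,.1117,.18],.078)
E
```

```text
t 16.70 pos [0.5779 0.1136 0.0488] F [-0.82 -0.51  0.37] Tq [ 0.02 -0.02 -0.04] open 0.0685 q [ 0.07  0.16  1.82 -0.01  1.18 -0.  ]
rotvec tool [0.0152 0.0033 0.0123]  shift cm (cur axes) [  0.38 -13.12   0.17]  (target axes) [  0.22 -13.12   0.37]
tool axes x [ 0.081 -0.997  0.012] y [-0.014 -0.013 -1.   ] z [ 0.997  0.081 -0.015]
```

Call:
servo_tool(
  commands=[0.015,0,0.012,0,-1,0.35,0.8,0,0,0,0,-2,0,0.8,0,0,0,0,-3,0,0.8,0,0,0,0,-4,0,0.8,0,0,0,0,-4,0,0.8,0,0,0,0,-4,0,0.8,0,0,0,0,-4,0,0.8,0,0,0,0,-2,0,0.8,0,0,0,0,0,0,0.8],
)

```text
t: 17.6
tool_pos: [0.5815, 0.1131, 0.3036]
tool_rot: [-1.238, 1.145, -1.149]
contact_force: [0.1, 0.7, -0.1]
opening: 0.0683
```

Call:
servo_tool(
  commands=[0,0,0,2,-2,-4,0.8,0,0,0,2,-2,-4,0.8,0,0,0,2,-1,-4,0.8,0,0,0,2,0,-4,0.8,0,0,0,0,0,0,0.8],
)

```text
t: 18.1
tool_pos: [0.4231, 0.0177, 0.3463]
tool_rot: [-1.245, 1.15, -1.143]
contact_force: [0.3, -0.2, 0.1]
opening: 0.0681
```

```bash
python3 - <<'E'
from h import *
go([.5818,.1117,.18],.078)
from scipy.optimize import least_squares
from station import viewer
o=np.array([.5844,.0788]);th=.078
A=np.array([-np.sin(th),np.cos(th)]);N=np.array([A[1],-A[0]])
for n in("scene","top"):
    d=viewer.get_image(n)
    f=cv2.cvtColor(d["frame"],cv2.COLOR_RGB2BGR)
    cv2.imwrite(f"pics/{n}8.png",f)
    cv2.imwrite(f"pics/{n}8z.png",cv2.resize(f[150:280,290:490] if n=="scene" else f[140:220,80:270],None,fx=4,fy=4,interpolation=cv2.INTER_CUBIC))
    W=cloud(d).reshape(-1,3);hsv=cv2.cvtColor(d["frame"],cv2.COLOR_RGB2HSV).reshape(-1,3)
    t=(W[:,:2]-o)@A;x=(W[:,:2]-o)@N
    k=(t>-.12)&(t<.1)&(abs(x)<.02)&(W[:,2]>.065)&(W[:,2]<.1)&(hsv[:,1]<60)
    p=np.c_[x,t,W[:,2]][k]; print(n,len(p),"tail t",np.percentile(p[:,1],[0,1]).round(4))
    pp=p[((abs(p[:,1])<.045))|((p[:,1]>.07)&(p[:,1]<.095))]
    def res(v):
            ax=np.array([v[2],1,v[3]]);ax/=np.linalg.norm(ax);r=pp-[v[0],0,v[1]]
            return np.linalg.norm(r-np.outer(r@ax,ax),axis=1)-.0125
    Rr=least_squares(res,[0,.075,0,0],loss='soft_l1',f_scale=.002)
    print(len(pp),"x0,z0,slopex,slopez",Rr.x.round(4))
E
```

```text
t 18.10 pos [0.4231 0.0177 0.3463] F [ 0.35 -0.24  0.11] Tq [ 0.01 -0.06 -0.03] open 0.0681 q [-0.14 -0.49  1.89  0.    1.75 -0.22]
rotvec tool [ 0.0009  0.0066 -0.0048]  shift cm (cur axes) [-7.95 16.66 16.62]  (target axes) [-8.14 16.63 16.55]
tool axes x [ 0.084 -0.996 -0.005] y [-0.001  0.005 -1.   ] z [ 0.996  0.084 -0.001]
scene 1064 tail t [-0.0893 -0.0885]
542 x0,z0,slopex,slopez [-0.0014  0.0755  0.0017 -0.0002]
top 866 tail t [-0.0886 -0.087 ]
468 x0,z0,slopex,slopez [ 0.      0.076  -0.0043 -0.0047]
```

View pics/scene8.png

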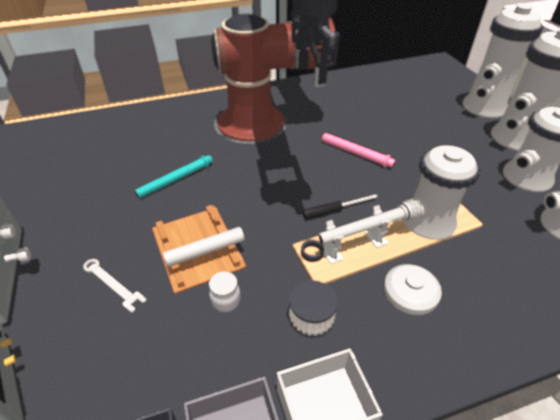

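View pics/scene8z.png

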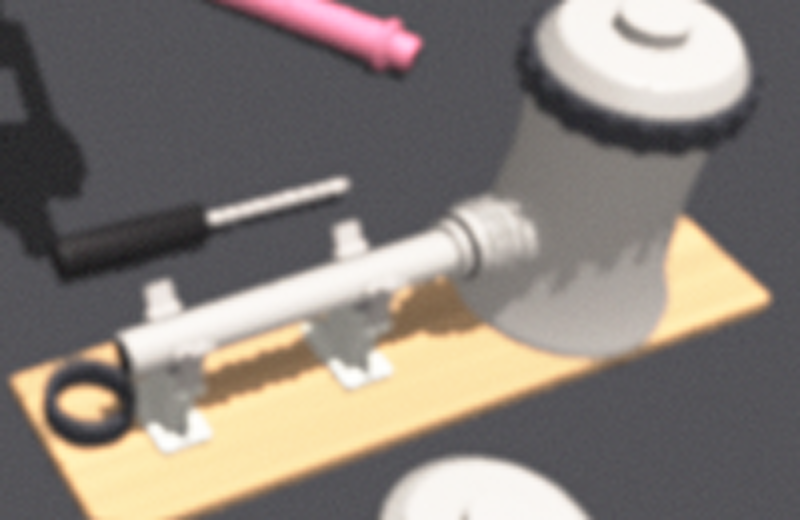

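View pics/top8z.png

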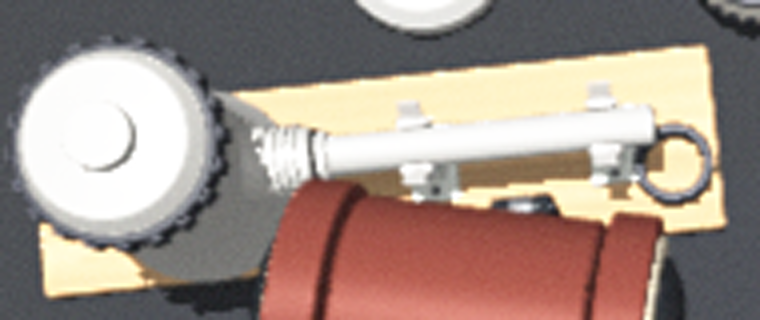

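The pipe lies level in both clips, (120,345)–(450,250) in the scene crop, with its collar against the seal ring at (468,243). The tail sits where it was before release, and everything else is undisturbed. Handing in.

```bash
python3 -c "
from station import ticket
print(ticket.finish_job())"
```

```text
the job is handed in; nothing more can be done
None
```

The collared pipe is snapped into both clips of the test stand, and its collar presses on the spout's seal ring. I handed the job in at about 18 s.

- **Pressing in:** I gripped the pipe so the push fell midway between the clips. The resistance peaked at about 19 N, fell away as the clips snapped, then rose to 24 N on the saddles. A sideways force of up to about 12 N built up along the way, because the arm drifts in x when pushing. I eased it off each time, and the total push stayed under the 35 N limit.
- **Sliding:** the friction was steady at about 12 N. The first seal contact was faint, a rise of 1–2 N. The hard stop came about 35 mm along, at 19.5 N in total, so about 8 N on the spout against its limit of 18 N. I relaxed the push to zero before opening the fingers.
- **Last checks:** with the gripper clear, the camera fits put the pipe's axis at 75.5–76 mm height, against 75 mm when seated. The scene view showed it level; the top view gave a tilt of about 0.3°, within its noise. The tail had not moved since before I let go. The collar touches the ring in both views, and nothing else appears to have moved. No check failed.

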